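# Clip a speed sensor into its spring holder and run it up to the stop plate

### The job

Mount the round speed sensor at the toothed wheel: take it off its grey rest, hold it over the holder with its black nose towards the wheel but still behind the steel stop plate, and press it straight down between the two pairs of spring fingers until both clips have snapped round it and it lies fully home in its seats. Then slide it forward in the clips so that the nose goes through the hole, until you feel its shoulder bear firmly on the plate, and let go. The clips drag as it slides, so judge the stop by feel and be gentle: never load the stop plate with more than 20 N or the seats with more than 60 N, and leave the things lying around undisturbed.

Things in the scene. Friction and masses are not known exactly. Their poses are not given: they have to be found in the camera images.
- sensor: Round steel sensor lying level in the grey rest: barrel 18 mm thick, 100 mm long; in front a black nose 14 mm thick, 9 mm long; behind a dark connector 12 mm thick, 16 mm long; 0.08 to 0.15 kg. Origin on the axis near mid barrel, 48 mm behind the shoulder: grip across the barrel here. x along the axis to the nose. May lie rolled about its axis.
- shoulder (a point): Point on the sensor's axis at the front end of the 18 mm barrel, where the flat shoulder steps down to the nose; axes as the sensor.
- tail (a point): Point on the sensor's axis at the rear end of the 18 mm barrel, 100 mm behind the shoulder; axes as the sensor.
- holder: Fixed holder on an aluminium base 186 x 62 x 8 mm. Origin on the bench under the middle between the clips, x to the toothed wheel, z up. Black clips, 10 mm long, at x = -31 and +31 mm: 52 mm free between them for the gripper. Seated sensor's axis: y = 0, 50 mm over the bench. Sprung fingers rise to 68 mm, mouth about 24 mm wide. Wheel at x = 88 mm, 67 mm high.
- home (a point): Point fixed to the holder, at x = 52 mm, y = 0, z = 50 mm in its frame (near face of the stop plate, centre of its hole); axes as the holder. The shoulder's centre belongs here in the end. Seated in the clips, the sensor slides lengthwise against a drag of about 2 to 8 N, but up to 20 N if it is leaned on meanwhile (an arm that pushes forward tends to dip: ease it up).
- stop_plate: Upright rigid steel plate of the holder, 6 mm thick, 46 mm wide, top 70 mm over the bench, near face at x = 52 mm, with a 16.5 mm hole for the nose at the seated sensor's axis. Origin and axes as the holder. While the sensor is pressed down its shoulder must be over 9 mm behind the plate (13 mm leaves room), or the nose lands on the plate.
- seats: Rigid V seats of the two clips; origin and axes as the holder. Pressing down, the barrel meets the finger noses with its axis about 13 mm above the seated height; the push for both clips rises to 6 to 17 N at about 10 mm, then falls; below 4 mm the fingers pull it down; then the seat stops it hard.
- rest: Grey fixed rest under the sensor, base 100 x 46 x 6 mm; origin under its centre, x along the sensor. V uprights, 8 mm long, at x = -40 and +40 mm, 72 mm free between; the sensor's axis lies 42 mm over the bench. To the right of the work, beyond y = -0.38 m, a turntable stands about 0.27 m high: pass over it.
- bearing: Bystander: a ball bearing ring, 35 x 35 x 11 mm, loose; leave it where it is. Origin under its centre.
- pillow_block: Bystander: an aluminium pillow block, 20 x 54 x 34 mm, loose; leave it where it is. Origin under its centre.
- dish: Bystander: a round steel dish of screws, 97 mm wide, 25 mm high, loose; leave it where it is. Origin under its centre.
- oil: Bystander: a white oil bottle with a red dropper, 43 mm wide, 118 mm high, loose; leave it where it is. Origin under its centre.
- marker: Bystander: a marker pen, 139 mm long, loose; leave it where it is. Origin under its centre.
- pliers: Bystander: pliers with red sleeves, 159 mm long, loose; leave it where it is. Origin under its centre.
- stop_block_1: Bystander: a black slot block, 22 x 46 x 26 mm, loose; leave it where it is. Origin under its centre.
- stop_block_2: Bystander: a black slot block, 22 x 46 x 26 mm, loose; leave it where it is. Origin under its centre.
- stop_block_3: Bystander: a black slot block, 22 x 46 x 26 mm, loose; leave it where it is. Origin under its centre.
Things that resemble listed ones, but are neither listed nor needed, are in the scene too. Of the things that look like the sensor, the larger one is meant.

How it is judged (in metres and radians):
On the way, in this order (a step that is already met when the one before it is completed fails the run):
1. the sensor has been pressed down into the seats of both clips (shoulder and tail on the holder's axis to 2 mm) (y of shoulder in the frame of home between -0.002 and 0.002 m and z of shoulder in the frame of home between -0.002 and 0.002 m and y of tail in the frame of home between -0.002 and 0.002 m and z of tail in the frame of home between -0.002 and 0.002 m), for 0.2 s.
2. the shoulder bears on the stop plate (over 5 N, within 2 mm of home) (contact force between sensor and stop_plate above 5 N and distance between shoulder and home below 0.002 m), for 0.1 s.
At the end, for the whole second after the job is handed in: The sensor lies at rest in both clips, shoulder and tail within 1.5 mm of the seated axis sideways and in height, and its shoulder within 1.5 mm of the stop plate (nose through the hole) (y of shoulder in the frame of home between -0.0015 and 0.0015 m and z of shoulder in the frame of home between -0.0015 and 0.0015 m and y of tail in the frame of home between -0.0015 and 0.0015 m and z of tail in the frame of home between -0.0015 and 0.0015 m and x of shoulder in the frame of home between -0.0015 and 0.0015 m and linear speed of sensor below 0.01 m/s); the robot touches nothing.
It fails at once if the stop plate is loaded by the sensor with more than 20 N (contact force between sensor and stop_plate above 20 N).
It fails at once if the sensor is forced into the seats with more than 60 N (contact force between sensor and seats above 60 N).
It fails at once if a bystander is moved by more than 20 mm (distance of any of bearing, pillow_block, dish, oil, marker, pliers, stop_block_1, stop_block_2, stop_block_3 from where it was at the start of the episode above 0.02 m).
It also fails if it takes over 64 s, if anything falls off the work surface, if the arm or the gripper's body presses on something with over 40 N, if the wrist force passes 120 N, or if a joint passes its speed limit or range.

### The arm

A 6-joint arm with a two-finger parallel gripper is mounted at the origin on a cart in front of the work surface, level with it; the furniture and walls round the work are solid. World frame = base frame: x ahead of the robot, y to its left, z up, the work surface at z = 0. Lengths are in mm, angles in rad, forces in N, time in s.
With the tool pointing down it reaches from about 350 to 950 mm from the base axis. Payload 17.4 kg.
Tool frame: the origin (TCP) lies midway between the tips of the shut fingers; the grasp point (between the pads) lies 19 mm behind it; z points along the fingers, y is the line along which they close (so a half turn about z gives the same grasp; the last joint's range is limited). The gripper opens to 93 mm and grips with 3 to 60 N. Pads are 15 mm wide; open, the fingers measure 128 mm over their backs; the gripper's body (75 mm by 188 mm) begins 65 mm behind the grasp point.
Start: joints at [-1.202, 0.116, 1.442, -0, 1.584, -0.038], TCP at [267.07, -619.924, 218.646] pointing down, gripper open.
Joint ranges: [-2.83, 2.83], [-0.83, 2.19], [0.07, 2.5], [-1.14, 4.28], [0.01, 3], [-2.97, 2.97]. Speed limits (rad/s): [1.89, 1.89, 2.22, 3.14, 3.14, 3.14].

### API

Orientations are given as a 3x3 rotation matrix whose columns are the frame's x, y, z axes.
In Python, from plant import monitor, imaging, job gives the robot as it stands.
- The arm moves only by the tool drive_tool, never from a script. Its arguments are lists of equal length, an entry for each row: "delta_pos": the shift along the tool's x, y, z as a fraction of full scale, a list of three; "turn": the turn, a rotation vector about the tool's x, y, z as a fraction of full scale, a list of three; "fingers": the closure, from -1 (fully open) to 1 (shut). In form: {"delta_pos": [[dx, dy, dz], ...], "turn": [[wx, wy, wz], ...], "fingers": [fingers, ...]}. A call has 1 to 20 rows; each row is the pose to reach, as a shift and turn from the pose commanded when the call began, along the tool's axes at that moment, turning the shorter way round; what a row does not reach only later rows make up. Full scale, the value 1, is 60 cm for a shift and pi rad for a turn. A row lasts 1/10 s, in which the tool goes at most 50 mm and 8.59 degrees, less where a joint would pass 70% of its speed; a pose out of reach is approached as far as the arm can. A call with a number of a shift or a turn outside -1 to 1 is refused whole. A call with a gripper value outside its range is refused whole. The fingers move at their own pace and stop on an object; "squeeze" is the grip in N (left out, the last holds). Time passes only in rows, so rows that repeat a pose let the fingers close. It gives the time, the measured TCP pose, the force, the opening and the grip force at its end, in the units of the state.
- monitor.get_state(): the state, without advancing time (a new reading comes with each control period).
- imaging.read_camera(name): name is "scene" or "top" or "wrist"; returns the picture (480x640x3 uint8, blue, green, red); there is no depth.
- imaging.camera_params(name): a dict with "fx", "fy", "cx", "cy" (pixels), "camera_from_world" (4x4, takes a point from world to camera coordinates). Camera axes: x right, y up, looking along -z (the intrinsics and any distortion apply to the point x, -y, -z); pixel columns grow to the right and rows downward; lengths in mm; the calibration is good to about 2 mm. The wrist camera is an equidistant fisheye: a pixel r from the principal point sees the ray r / f radians off the axis. A picture is of the moment at which its call begins: read the wrist's pose just before it. camera_params takes no time and is no camera call; for the wrist camera it gives the pose at the moment of the call.
- job.job_done(): hands the job in; it is judged then, once.
Trained networks look in the newest picture that a camera, given by its name, has taken for a name from the list of things; names that differ only in an ending like _2 or _b are one class to them, and where a whole thing is asked for, a point or a joint stands for the part that bears it (a point fixed in the world has none). Each returns a list of dicts, best first, with "p" (0 to 1); they miss things now and then, are a little off and sometimes report something else, mostly with a low value. They report only what shows in the picture. A call takes as long as a camera call. They do not tell look-alikes from the thing itself.
- imaging.cut_out(target, camera): "region" (480x640 bool, what is visible of it) and "location" ([row, column] in pixels, amid what is visible of it).
The state is a dict: "t": time; "joint_pos": joint angles; "joint_vel": joint speeds; "effort": joint torques, N m; "tool_pos": TCP position; "orientation": TCP orientation; "ft_force": force on the tool from outside, world axes, zero at the start; "ft_torque": the same for the moment, N m; "width": finger opening in mm; "grasp_force": force on a finger pad.
Only numpy, scipy, OpenCV 4.12 (cv2) and the standard library are available. Lean on these libraries where they do the work, as an engineer would, in place of code of your own. Each camera call takes 0.05 s, during which the arm holds its last target. There are 200 camera calls.

## Working session

There is one attempt and no reset: what is moved stays moved. The work goes in short steps, Python scripts to look and compute and a tool call to move; the robot and the scene stay as the last step left them, time stands still between calls to the robot, and variables do not carry over. Pictures are saved under pics/ and viewed, at most 10 in all, crops included, and the job is handed in when it is done.

Besides the shell and the picture viewer there is one more tool, called after "Call:" in YAML: its name, and indented under it one key for each argument. drive_tool: Moves the arm, as the interface text tells. Shift numbers are shares of 60 cm and turn numbers shares of pi rad, none past 1 either way. Its arguments: {"type":"object","properties":{"delta_pos":{"type":"array"},"turn":{"type":"array"},"fingers":{"type":"array"},"squeeze":{"type":"number"}},"required":["delta_pos","turn","fingers"]}

```bash
ls; mkdir -p pics; python3 - <<'E'
from plant import monitor, imaging, job
import cv2, numpy as np
s=monitor.get_state(); print({k:np.round(v,3).tolist() for k,v in s.items()})
for c in ["scene","top"]:
    im=imaging.read_camera(c); cv2.imwrite(f"pics/{c}0.png",im)
    p=imaging.camera_params(c); print(c,p["fx"],p["fy"],p["cx"],p["cy"],np.round(p["camera_from_world"],3).tolist(), [k for k in p])
    for n in ["sensor","holder","rest","stop_plate"]:
        for d in imaging.cut_out(n,c)[:3]:
            r=d["region"]; ys,xs=np.nonzero(r); print(n,round(d["p"],2),np.round(d["location"]),r.sum(),xs.min(),xs.max(),ys.min(),ys.max())
E
```

```text
pics
{'t': 0.0, 'joint_pos': [-1.202, 0.116, 1.442, -0.0, 1.584, -0.038], 'joint_vel': [-0.001, -0.001, -0.001, -0.002, -0.0, -0.001], 'effort': [-0.006, -72.127, -62.263, 0.077, 0.024, -0.0], 'tool_pos': [267.007, -619.722, 217.903], 'orientation': [[0.918, 0.396, -0.0], [0.396, -0.918, 0.001], [0.0, -0.001, -1.0]], 'ft_force': [0.213, 0.325, 0.443], 'ft_torque': [-0.005, 0.043, -0.043], 'grasp_force': 0.0, 'width': 92.905}
scene 533.003301008561 533.003301008561 317.20460773673875 236.31360289570944 [[-0.628, -0.778, 0.019, 397.721], [0.566, -0.44, 0.697, -338.97], [-0.534, 0.449, 0.717, -750.277], [0.0, 0.0, 0.0, 1.0]] ['fx', 'fy', 'cx', 'cy', 'camera_from_world']
sensor 0.73 [230. 373.] 243 358 386 214 243
sensor 0.69 [262. 364.] 610 334 390 243 283
sensor 0.46 [268. 437.] 385 427 451 258 281
holder 0.86 [318. 243.] 4130 194 300 278 359
rest 0.75 [303. 231.] 549 219 241 281 322
rest 0.73 [281. 358.] 982 334 387 255 297
stop_plate 0.57 [306. 229.] 610 219 241 282 322
top 505.9752742376294 505.9752742376294 325.8912407022366 244.2662120491977 [[0.012, -1.0, -0.019, 85.11], [0.998, 0.011, 0.059, -557.434], [-0.059, -0.019, 0.998, -1163.835], [0.0, 0.0, 0.0, 1.0]] ['fx', 'fy', 'cx', 'cy', 'camera_from_world']
sensor 0.72 [241. 398.] 146 395 401 229 263
sensor 0.69 [326. 368.] 224 360 380 317 334
sensor 0.61 [278. 355.] 360 349 360 252 305
holder 0.9 [257. 259.] 2033 236 284 219 299
holder 0.19 [208. 432.] 349 421 443 197 217
rest 0.76 [276. 346.] 516 342 366 257 300
stop_plate 0.57 [246. 254.] 147 243 264 239 250
```

View pics/scene0.png

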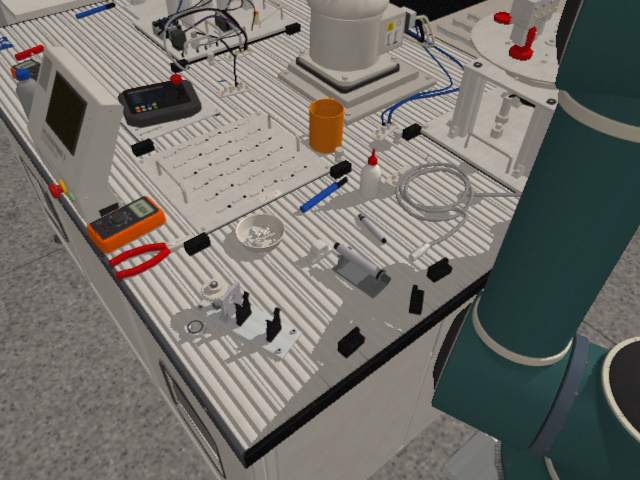

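```bash
python3 - <<'E'
import cv2
im=cv2.imread("pics/top0.png")[190:350,220:430]
cv2.imwrite("pics/topcrop.png",cv2.resize(im,None,fx=3.7,fy=3.7,interpolation=cv2.INTER_CUBIC))
E
```

```text
(no output)
```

View pics/topcrop.png

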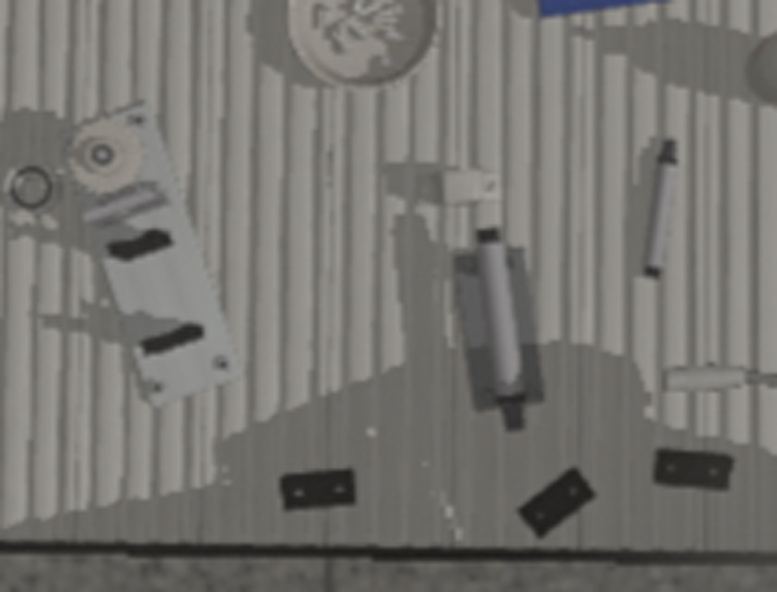

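Top view (crop/3.7 + (220,190)). There are two sensor look-alikes:
- The thick one in the grey rest, full pixel (355,277), with a short black nose at the far end (352,253) and a long thin connector at the near end (359,304).
- A smaller one lying on the bench at (398,247).

The one in the rest fits the description: it is larger and lies in the rest. The crop confirms it. The holder is at (263,257) with its wheel at the far end (247,231).

```bash
cat > h.py <<'E'
import numpy as np, cv2
from plant import monitor, imaging
def ray(cam,uv,P=None):
    P=P or imaging.camera_params(cam); T=np.array(P["camera_from_world"]); uv=np.atleast_2d(np.asarray(uv,float))
    x=(uv[:,0]-P["cx"])/P["fx"]; y=(uv[:,1]-P["cy"])/P["fy"]
    if cam=="wrist":
        r=np.hypot(x,y)+1e-12; s=np.sin(r)/r; d=np.c_[x*s,-y*s,-np.cos(r)]
    else: d=np.c_[x,-y,-np.ones(len(x))]
    R=T[:3,:3]; return -R.T@T[:3,3], d@R
def plane(cam,uv,z,P=None):
    o,d=ray(cam,uv,P); return o+d*((z-o[2])/d[:,2])[:,None]
def proj(cam,X,P=None):
    P=P or imaging.camera_params(cam); T=np.array(P["camera_from_world"]); X=np.atleast_2d(X)
    c=X@T[:3,:3].T+T[:3,3]; p=np.c_[c[:,0],-c[:,1],-c[:,2]]
    if cam=="wrist":
        h=np.hypot(p[:,0],p[:,1])+1e-9; th=np.arctan2(h,p[:,2]); q=p[:,:2]/h[:,None]*th[:,None]
    else: q=p[:,:2]/p[:,2:]
    return np.c_[q[:,0]*P["fx"]+P["cx"],q[:,1]*P["fy"]+P["cy"]]
E
python3 - <<'E'
from h import *
f=lambda p:np.array(p)/3.7+[220,190]
def s(n,a,z): print(n,np.round(plane("top",f(a),z),1).tolist())
s("sensor nose/tail",[(487,228),(515,430)],42)
s("shoulder/tail barrel",[(489,243),(511,398)],45)
s("base corners",[(145,103),(243,375),(155,408)],8)
s("clips",[(138,243),(172,338)],66)
s("wheel",[(101,154)],67)
T=np.array(imaging.camera_params("wrist")["camera_from_world"]);R=T[:3,:3];o=-R.T@T[:3,3]
st=monitor.get_state(); print("wrist cam in tool",st["orientation"].T@(o-st["tool_pos"]) if hasattr(st["orientation"],"T") else np.array(st["orientation"]).T@(o-np.array(st["tool_pos"])), (R@np.array(st["orientation"])).round(3).tolist(),imaging.camera_params("wrist")["fx"])
E
```

```text
sensor nose/tail [[538.8, 32.0, 42.0], [415.2, 13.8, 42.0]]
shoulder/tail barrel [[529.5, 30.8, 45.0], [434.8, 16.5, 45.0]]
base corners [[617.9, 250.1, 8.0], [445.5, 184.5, 8.0], [424.0, 239.9, 8.0]]
clips [[526.3, 243.8, 66.0], [469.2, 222.1, 66.0]]
wheel [[580.1, 267.2, 67.0]]
wrist cam in tool [  65.81114796   -1.35265919 -166.7061309 ] [[0.001, 1.0, -0.001], [0.971, -0.001, 0.239], [0.239, -0.002, -0.971]] 371.64829954431775
```

View pics/top0.png

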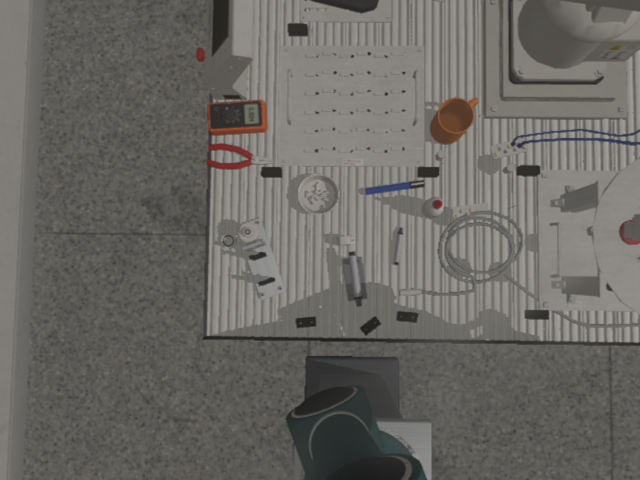

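Call:
drive_tool:
  delta_pos:
    - [0, 0, -0.333]
    - [0, 0, -0.333]
    - [0, 0, -0.333]
    - [0.754, -0.843, -0.333]
    - [0.754, -0.843, -0.333]
    - [0.754, -0.843, -0.333]
    - [0.754, -0.843, -0.333]
    - [0.754, -0.843, -0.333]
    - [0.754, -0.843, -0.333]
    - [0.754, -0.843, -0.333]
    - [0.754, -0.843, -0.333]
    - [0.754, -0.843, -0.333]
    - [0.754, -0.843, -0.333]
    - [0.754, -0.843, -0.333]
    - [0.754, -0.843, -0.333]
    - [0.754, -0.843, -0.333]
    - [0.754, -0.843, -0.333]
    - [0.754, -0.843, -0.333]
    - [0.754, -0.843, -0.1]
    - [0.754, -0.843, 0.05]
  turn:
    - [0, 0, 0]
    - [0, 0, 0]
    - [0, 0, 0]
    - [0, 0, 0.0817]
    - [0, 0, 0.0817]
    - [0, 0, 0.0817]
    - [0, 0, 0.0817]
    - [0, 0, 0.0817]
    - [0, 0, 0.0817]
    - [0, 0, 0.0817]
    - [0, 0, 0.0817]
    - [0, 0, 0.0817]
    - [0, 0, 0.0817]
    - [0, 0, 0.0817]
    - [0, 0, 0.0817]
    - [0, 0, 0.0817]
    - [0, 0, 0.0817]
    - [0, 0, 0.0817]
    - [0, 0, 0.0817]
    - [0, 0, 0.0817]
  fingers: [-1, -1, -1, -1, -1, -1, -1, -1, -1, -1, -1, -1, -1, -1, -1, -1, -1, -1, -1, -1]

```text
t: 2.5
tool_pos: [482.6, 23.3, 318.0]
orientation: [[0.989, 0.15, 0.002], [0.15, -0.989, -0.0], [0.002, 0.001, -1.0]]
ft_force: [1.4, -0.3, -0.3]
width: 93.0
grasp_force: 0.0
```

Call:
drive_tool:
  delta_pos:
    - [0, 0, 0.28]
    - [0, 0, 0.28]
    - [0, 0, 0.28]
    - [0, 0, 0.28]
    - [0, 0, 0.28]
    - [0, 0, 0.28]
    - [0, 0, 0.28]
  turn:
    - [0, 0, 0]
    - [0, 0, 0]
    - [0, 0, 0]
    - [0, 0, 0]
    - [0, 0, 0]
    - [0, 0, 0]
    - [0, 0, 0]
  fingers: [-1, -1, -1, -1, -1, -1, -1]

```text
t: 3.2
tool_pos: [483.2, 23.3, 152.5]
orientation: [[0.989, 0.149, 0.003], [0.149, -0.989, -0.0], [0.003, 0.0, -1.0]]
ft_force: [-0.5, 0.0, 0.9]
width: 93.0
grasp_force: 0.0
```

```bash
cat > look.py <<'E'
from h import *
import sys
n=sys.argv[1]
s=monitor.get_state(); P=imaging.camera_params("wrist"); im=imaging.read_camera("wrist"); cv2.imwrite(f"pics/{n}.png",im)
import pickle; pickle.dump((P,s),open(f"pics/{n}.pkl","wb"))
print(np.round(s["tool_pos"],1),np.round(s["orientation"],3).tolist())
for t in sys.argv[2:]:
    for i,d in enumerate(imaging.cut_out(t,"wrist")[:2]):
        r=d["region"].astype(np.uint8); c=max(cv2.findContours(r,0,2)[0],key=cv2.contourArea)
        print(t,round(d["p"],2),np.round(d["location"]),r.sum(),[np.round(v,1) for v in cv2.minAreaRect(c)]); np.save(f"pics/{n}_{t}{i}.npy",r)
E
python3 look.py w1 sensor rest
```

```text
[483.2  23.3 152.5] [[0.989, 0.149, 0.003], [0.149, -0.989, -0.0], [0.003, 0.0, -1.0]]
sensor 0.88 [156. 449.] 1331 [array([450.4, 159.2]), array([ 15. , 100.7]), np.float64(17.1)]
sensor 0.71 [233. 322.] 3607 [array([321.5, 234.5]), array([157.,  25.]), np.float64(90.0)]
rest 0.61 [224. 309.] 3275 [array([301.6, 228.5]), array([ 15.8, 119. ]), np.float64(0.6)]
```

View pics/w1.png

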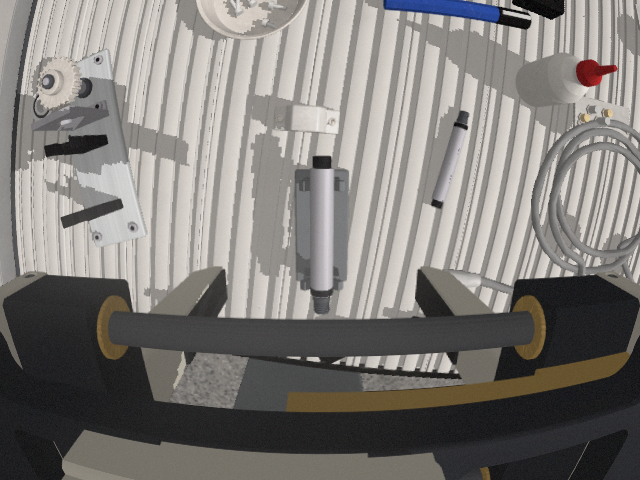

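The wrist view shows the sensor running vertically at columns 311–333. The nose is at rows 156–168, the barrel runs to about row 291, and the connector ends at 313. I'll measure its axis and shoulder.

```bash
python3 - <<'E'
from h import *
import pickle
P,s=pickle.load(open("pics/w1.pkl","rb")); im=cv2.imread("pics/w1.png"); g=cv2.cvtColor(im,6).astype(float)
col=g[145:325,318:326].mean(1); print(dict(zip(range(145,325,1),col.astype(int))))
r=np.load("pics/w1_sensor1.npy")
c=[]
for y in range(172,288,4):
    xs=np.nonzero(r[y])[0]; c.append((xs.mean(),y)); 
c=np.array(c); print(c[::6], [np.nonzero(r[y])[0][[0,-1]].tolist() for y in (180,220,260,285)])
X=plane("wrist",c,43,P); k=np.polyfit(X[:,0],X[:,1],1); print("yaw",np.degrees(np.arctan(k[0])), "y at 482",np.polyval(k,482))
for v in (156,168,291,313): print(v,plane("wrist",[[321.5,v]],44,P).round(1))
E
```

```text
{145: np.int64(200), 146: np.int64(200), 147: np.int64(201), 148: np.int64(201), 149: np.int64(201), 150: np.int64(200), 151: np.int64(201), 152: np.int64(201), 153: np.int64(201), 154: np.int64(201), 155: np.int64(159), 156: np.int64(64), 157: np.int64(37), 158: np.int64(39), 159: np.int64(37), 160: np.int64(39), 161: np.int64(39), 162: np.int64(38), 163: np.int64(39), 164: np.int64(39), 165: np.int64(41), 166: np.int64(38), 167: np.int64(42), 168: np.int64(60), 169: np.int64(164), 170: np.int64(173), 171: np.int64(173), 172: np.int64(173), 173: np.int64(174), 174: np.int64(174), 175: np.int64(172), 176: np.int64(173), 177: np.int64(173), 178: np.int64(174), 179: np.int64(174), 180: np.int64(174), 181: np.int64(174), 182: np.int64(174), 183: np.int64(173), 184: np.int64(174), 185: np.int64(174), 186: np.int64(174), 187: np.int64(173), 188: np.int64(173), 189: np.int64(174), 190: np.int64(175), 191: np.int64(176), 192: np.int64(174), 193: np.int64(175), 194: np.int64(175), 195: np.int64(175), 196: np.int64(175), 197: np.int64(176), 198: np.int64(175), 199: np.int64(175), 200: np.int6
[... 2039 characters left out ...]
3: np.int64(86), 304: np.int64(84), 305: np.int64(85), 306: np.int64(82), 307: np.int64(88), 308: np.int64(81), 309: np.int64(87), 310: np.int64(79), 311: np.int64(87), 312: np.int64(82), 313: np.int64(89), 314: np.int64(133), 315: np.int64(149), 316: np.int64(145), 317: np.int64(140), 318: np.int64(131), 319: np.int64(104), 320: np.int64(65), 321: np.int64(64), 322: np.int64(63), 323: np.int64(66), 324: np.int64(69)}
[[321.5 172. ]
 [321.5 196. ]
 [321.5 220. ]
 [322.  244. ]
 [322.  268. ]] [[310, 333], [310, 333], [310, 334], [309, 331]]
yaw 8.675034176210032 y at 482 23.419269509685193
156 [[539.7  32.2  44. ]]
168 [[530.9  30.9  44. ]]
291 [[435.   16.3  44. ]]
313 [[415.6  13.3  44. ]]
```

Call:
drive_tool:
  delta_pos:
    - [0, 0, 0.1]
    - [0, 0, 0.1]
    - [0, 0, 0.1]
  turn:
    - [0, 0, 0]
    - [0, 0, 0]
    - [0, 0, 0]
  fingers: [-1, -1, -1]

```text
t: 3.65
tool_pos: [481.6, 23.6, 89.6]
orientation: [[0.989, 0.15, -0.003], [0.15, -0.989, 0.0], [-0.003, -0.0, -1.0]]
ft_force: [0.2, 0.4, 1.2]
width: 92.9
grasp_force: 0.0
```

Call:
drive_tool:
  delta_pos:
    - [0.002, 0, 0.111]
    - [0.002, 0, 0.111]
    - [0.002, 0, 0.111]
    - [0.002, 0, 0.111]
    - [0.002, 0, 0.111]
  turn:
    - [0, 0, 0]
    - [0, 0, 0]
    - [0, 0, 0]
    - [0, 0, 0]
    - [0, 0, 0]
  fingers: [-1, -1, -1, -1, -1]

```text
t: 4.15
tool_pos: [484.9, 23.8, 26.3]
orientation: [[0.989, 0.15, 0.003], [0.15, -0.989, -0.0], [0.003, 0.0, -1.0]]
ft_force: [0.6, -0.1, 0.4]
width: 93.3
grasp_force: 0.0
```

Call:
drive_tool:
  delta_pos:
    - [0, 0, 0]
    - [0, 0, 0]
    - [0, 0, 0]
    - [0, 0, 0]
    - [0, 0, 0]
    - [0, 0, 0]
    - [0, 0, 0]
    - [0, 0, 0]
    - [0, 0, 0]
    - [0, 0, 0]
  turn:
    - [0, 0, 0]
    - [0, 0, 0]
    - [0, 0, 0]
    - [0, 0, 0]
    - [0, 0, 0]
    - [0, 0, 0]
    - [0, 0, 0]
    - [0, 0, 0]
    - [0, 0, 0]
    - [0, 0, 0]
  fingers: [1, 1, 1, 1, 1, 1, 1, 1, 1, 1]
  squeeze: 40

```text
t: 5.15
tool_pos: [483.7, 23.5, 23.9]
orientation: [[0.989, 0.15, 0.0], [0.15, -0.989, -0.001], [0.0, 0.001, -1.0]]
ft_force: [1.4, -23.4, 7.6]
width: 17.6
grasp_force: 11.6
```

Call:
drive_tool:
  delta_pos:
    - [0, 0, 0]
    - [0, 0, 0]
    - [0, 0, 0]
    - [0, 0, 0]
  turn:
    - [0, 0, 0]
    - [0, 0, 0]
    - [0, 0, 0]
    - [0, 0, 0]
  fingers: [1, 1, 1, 1]
  squeeze: 60

```text
t: 5.55
tool_pos: [483.7, 23.2, 24.1]
orientation: [[0.989, 0.15, 0.0], [0.15, -0.989, -0.001], [0.0, 0.001, -1.0]]
ft_force: [-0.7, -6.5, 1.8]
width: 16.5
grasp_force: 60.0
```

Call:
drive_tool:
  delta_pos:
    - [0, 0, -0.04]
    - [0, 0, -0.1]
    - [0, 0, -0.17]
    - [0, 0, -0.243]
    - [0.059, -0.338, -0.243]
    - [0.059, -0.338, -0.243]
    - [0.059, -0.338, -0.243]
    - [0.059, -0.338, -0.243]
    - [0.059, -0.338, -0.243]
    - [0.059, -0.338, -0.243]
    - [0.059, -0.338, -0.243]
    - [0.059, -0.338, -0.243]
  turn:
    - [0, 0, 0]
    - [0, 0, 0]
    - [0, 0, 0]
    - [0, 0, 0]
    - [0, 0, -0.068]
    - [0, 0, -0.068]
    - [0, 0, -0.068]
    - [0, 0, -0.068]
    - [0, 0, -0.068]
    - [0, 0, -0.068]
    - [0, 0, -0.068]
    - [0, 0, -0.068]
  fingers: [1, 1, 1, 1, 1, 1, 1, 1, 1, 1, 1, 1]

```text
t: 6.75
tool_pos: [488.5, 228.4, 169.7]
orientation: [[0.935, 0.354, 0.0], [0.354, -0.935, -0.0], [0.0, 0.0, -1.0]]
ft_force: [0.2, 0.1, -0.6]
width: 16.7
grasp_force: 60.0
```

```bash
python3 look.py w2 sensor holder
```

```text
[488.5 228.4 169.7] [[0.935, 0.354, 0.0], [0.354, -0.935, -0.0], [0.0, 0.0, -1.0]]
sensor 0.84 [257. 593.] 669 [array([592.7, 260.1]), array([10.5, 74.7]), np.float64(28.1)]
sensor 0.76 [259. 322.] 7753 [array([321., 243.]), array([154.,  44.]), np.float64(90.0)]
holder 0.71 [136. 313.] 9390 [array([317.1, 169.3]), array([ 72.3, 198.7]), np.float64(1.2)]
holder 0.23 [254. 320.] 7526 [array([321., 242.]), array([152.,  44.]), np.float64(90.0)]
```

View pics/w2.png

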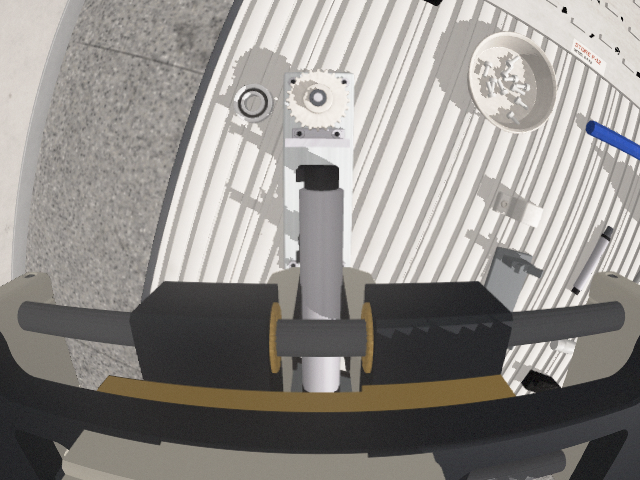

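The nose is at (320,176) and the barrel covers columns 300–344, hiding the clips. The holder base (columns 285–355) and wheel (318,97) are in line ahead of it. I'll shift sideways so the clips can be seen.

Call:
drive_tool:
  delta_pos:
    - [-0.033, 0.1, 0.05]
    - [-0.033, 0.1, 0.05]
    - [-0.033, 0.1, 0.05]
    - [-0.033, 0.1, 0.05]
    - [-0.033, 0.1, 0.05]
  turn:
    - [0, 0, 0]
    - [0, 0, 0]
    - [0, 0, 0]
    - [0, 0, 0]
    - [0, 0, 0]
  fingers: [1, 1, 1, 1, 1]

```text
t: 7.4
tool_pos: [491.4, 166.9, 140.3]
orientation: [[0.935, 0.356, 0.001], [0.356, -0.935, 0.0], [0.001, -0.0, -1.0]]
ft_force: [0.2, -0.4, -0.4]
width: 16.6
grasp_force: 60.0
```

```bash
python3 look.py w3 sensor holder stop_plate seats; python3 -c "
import cv2
im=cv2.imread('pics/w3.png')[40:290,140:390]
cv2.imwrite('pics/w3c.png',cv2.resize(im,(600,600),interpolation=cv2.INTER_CUBIC))"
```

```text
[491.4 166.9 140.3] [[0.935, 0.356, 0.001], [0.356, -0.935, 0.0], [0.001, -0.0, -1.0]]
sensor 0.81 [257. 323.] 7510 [array([321. , 242.5]), array([153.,  44.]), np.float64(90.0)]
sensor 0.65 [252. 572.] 966 [array([572.8, 253.2]), array([12.6, 86.6]), np.float64(29.5)]
holder 0.6 [151. 247.] 17138 [array([238. , 151.5]), array([229.,  94.]), np.float64(90.0)]
holder 0.52 [257. 324.] 7554 [array([321. , 242.5]), array([ 44., 153.]), np.float64(0.0)]
stop_plate 0.93 [117. 239.] 1356 [array([232.4, 114.7]), array([19.9, 81. ]), np.float64(88.6)]
stop_plate 0.24 [386. 518.] 281 [array([516.7, 387.9]), array([31.5, 13.8]), np.float64(20.2)]
seats 0.68 [228. 229.] 475 [array([226.5, 151. ]), array([14., 11.]), np.float64(90.0)]
```

View pics/w3c.png

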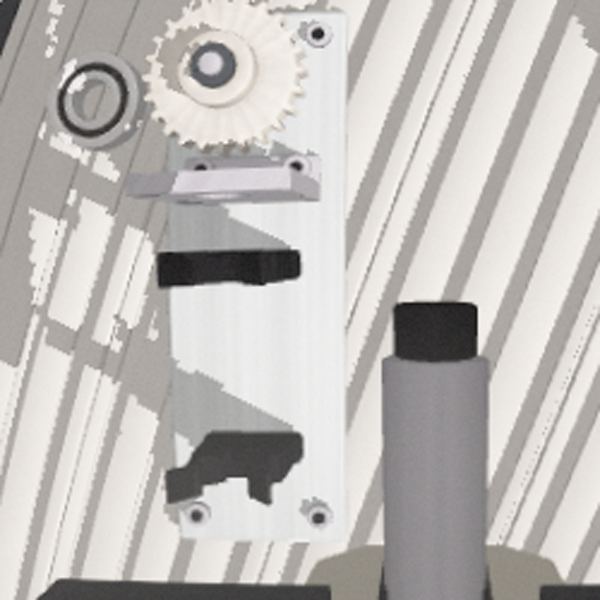

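```bash
python3 - <<'E'
from h import *
import pickle
P,s=pickle.load(open("pics/w3.pkl","rb"))
def W(p,o=(497.7,233.),yaw=20.8):
    a=np.radians(yaw); p=np.atleast_2d(p).astype(float); R=np.array([[np.cos(a),-np.sin(a),0],[np.sin(a),np.cos(a),0],[0,0,1]]); return p@R.T+[o[0],o[1],0]
m={}
for y in(-31,31):
  for x in(-76,-93,93,110): m[f"base{x},{y}"]=(x,y,8)
for x in(52,58):
  for y in(-23,23):
    for z in(8,70): m[f"plate{x},{y},{z}"]=(x,y,z)
m["wheel"]=(88,0,67)
for x in(-36,-26,26,36):
  for y in(-12,12): m[f"clip{x},{y}"]=(x,y,68)
for k,v in m.items(): print(k,((proj("wrist",W(v),P)-[140,40])*2.4).round(0).tolist())
# sensor in hand
uv=np.array([[437,303],[435,357],[384,420],[487,420],[384,540],[487,540]])/2.4+[140,40]
T=np.array(s["tool_pos"]);R=np.array(s["orientation"])
for z in (159.3,168): print("sensor tool frame",((plane("wrist",uv,z,P)-T)@R).round(1).tolist())
E
```

```text
base-76,-31 [[356.0, 571.0]]
base-93,-31 [[358.0, 615.0]]
base93,-31 [[351.0, 85.0]]
base110,-31 [[352.0, 37.0]]
base-76,31 [[189.0, 568.0]]
base-93,31 [[193.0, 611.0]]
base93,31 [[171.0, 94.0]]
base110,31 [[172.0, 47.0]]
plate52,-23,8 [[327.0, 205.0]]
plate52,-23,70 [[300.0, 194.0]]
plate52,23,8 [[194.0, 210.0]]
plate52,23,70 [[135.0, 202.0]]
plate58,-23,8 [[327.0, 188.0]]
plate58,-23,70 [[300.0, 172.0]]
plate58,23,8 [[193.0, 193.0]]
plate58,23,70 [[135.0, 180.0]]
wheel [[219.0, 69.0]]
clip-36,-12 [[269.0, 512.0]]
clip-36,12 [[188.0, 511.0]]
clip-26,-12 [[268.0, 478.0]]
clip-26,12 [[186.0, 478.0]]
clip26,-12 [[262.0, 291.0]]
clip26,12 [[177.0, 294.0]]
clip36,-12 [[261.0, 254.0]]
clip36,12 [[176.0, 258.0]]
sensor tool frame [[57.0, -0.7, -18.9], [48.0, -1.0, -18.9], [37.3, -9.6, -18.9], [37.3, 7.8, -18.9], [16.0, -9.8, -18.9], [16.0, 8.2, -18.9]]
sensor tool frame [[57.5, -0.7, -27.6], [49.1, -1.0, -27.6], [39.0, -9.1, -27.6], [39.0, 7.3, -27.6], [18.9, -9.3, -27.6], [18.9, 7.6, -27.6]]
```

Crop w3c (scale 2.4, offset (140,40)) shows:
- the stop plate at rows 155–203
- the front clip near row 268
- the rear clip at rows 432–500
- the base's right edge at column 345
- the held nose at (437,330) with its shoulder at row 357

I'll fit the holder pose from edges found in w2 and w3.

```bash
python3 - <<'E'
from h import *
import pickle
def edges(n,row,a,b,k=3):
    g=cv2.GaussianBlur(cv2.cvtColor(cv2.imread(f"pics/{n}.png"),6).astype(np.float32),(1,5),1); d=np.diff(g[row,a:b]); 
    i=[j for j in range(1,len(d)-1) if abs(d[j])>14 and abs(d[j])>=abs(d[j-1]) and abs(d[j])>=abs(d[j+1])]
    return [(a+j+.5,int(d[j])) for j in i]
for r in (85,110,135,155,170,210,250): print("w2",r,edges("w2",r,270,370))
for r in (50,110,140,165,190,210,230,250,260): print("w3",r,edges("w3",r,180,350))
P,s=pickle.load(open("pics/w3.pkl","rb")); print(P["cx"],P["cy"])
im=cv2.imread("pics/w3.png")[85:270,185:295]; cv2.imwrite("pics/w3d.png",cv2.resize(im,None,fx=3.2,fy=3.2,interpolation=cv2.INTER_CUBIC))
im=cv2.imread("pics/w3.png")[95:170,185:295]; cv2.imwrite("pics/w3d.png",cv2.resize(im,None,fx=7,fy=7,interpolation=cv2.INTER_CUBIC))
E
```

```text
w2 85 [(290.5, 25), (293.5, -26), (296.5, 14), (298.5, -18), (354.5, -34), (362.5, 26)]
w2 110 [(273.5, 20), (291.5, 33)]
w2 135 [(282.5, -15), (291.5, -26), (296.5, -30), (300.5, 38), (304.5, 20), (334.5, -44), (338.5, 69), (358.5, -32), (366.5, 48)]
w2 155 [(271.5, -45), (284.5, 14), (317.5, 21), (352.5, -33), (358.5, 35), (365.5, -28), (367.5, 26)]
w2 170 [(274.5, -54), (284.5, 34), (293.5, -26), (295.5, -95), (338.5, 188), (351.5, -17), (359.5, -28), (361.5, 24)]
w2 210 [(289.5, 24), (293.5, -17), (298.5, -75), (343.5, 63), (353.5, -29), (360.5, 28)]
w2 250 [(275.5, 20), (277.5, -24), (284.5, 39), (295.5, -30), (298.5, -53), (342.5, 54), (359.5, -28), (366.5, 45)]
w3 50 [(209.5, 36), (222.5, -49), (226.5, 25), (256.5, -44), (264.5, -39), (267.5, 19), (273.5, 22), (289.5, -36), (297.5, 27), (315.5, -39), (323.5, 29), (332.5, -29), (342.5, -45)]
w3 110 [(186.5, -23), (188.5, -15), (192.5, -14), (194.5, 15), (220.5, -33), (225.5, 46), (260.5, -39), (265.5, 61), (269.5, 23), (292.5, -31), (300.5, 25), (308.5, -30), (310.5, 24), (318.5, -37), (326.5, 30), (343.5, -46)]
w3 140 [(184.5,
[... 292 characters left out ...]
 19), (336.5, 22)]
w3 190 [(183.5, 14), (191.5, 14), (212.5, 19), (214.5, 15), (288.5, -53), (295.5, 24), (298.5, -75), (343.5, 20), (346.5, 31)]
w3 210 [(186.5, -36), (191.5, 37), (200.5, -17), (202.5, -15), (246.5, 14), (248.5, 17), (283.5, -36), (288.5, 31), (298.5, -77), (343.5, 65)]
w3 230 [(186.5, 26), (203.5, -49), (212.5, 30), (219.5, -71), (265.5, 73), (298.5, -55), (343.5, 49)]
w3 250 [(198.5, -37), (202.5, 37), (208.5, -33), (226.5, 19), (249.5, -22), (252.5, 42), (265.5, -35), (276.5, 27), (290.5, -47), (299.5, -53), (342.5, 20)]
w3 260 [(195.5, -32), (199.5, 31), (213.5, -18), (215.5, 19), (287.5, -30), (294.5, 23), (299.5, -67), (343.5, 29)]
320.8330470277265 234.16320555835762
```

View pics/w3d.png

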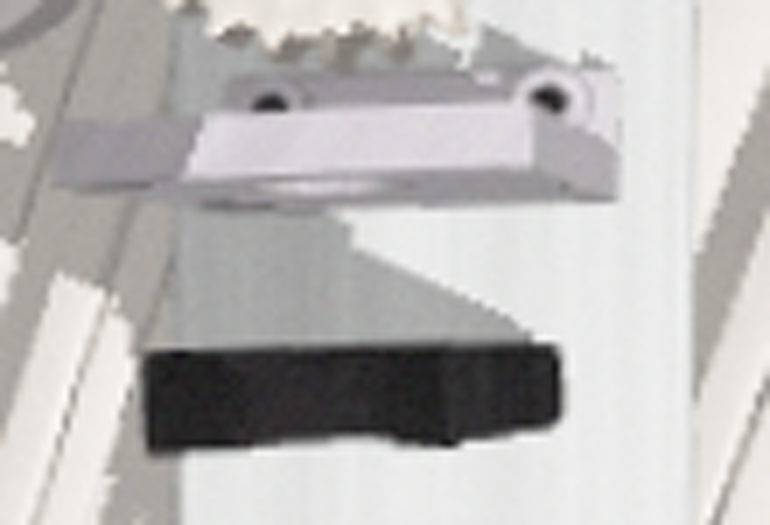

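```bash
cat > fit.py <<'E'
from h import *
from scipy.optimize import least_squares
def W(p,o):
    a=np.radians(o[2]); p=np.atleast_2d(p).astype(float); R=np.array([[np.cos(a),-np.sin(a),0],[np.sin(a),np.cos(a),0],[0,0,1]]); return p@R.T+[o[0],o[1],0]
def intool(o,s,p):
    return ((W(p,o)-np.array(s["tool_pos"]))@np.array(s["orientation"])).round(2)
E
python3 - <<'E'
from fit import *
import pickle
P,s=pickle.load(open("pics/w3.pkl","rb"))
pts=[((52,-23,70),261.4,119.6),((52,23,70),192.6,121.7),((58,-23,70),260.7,110),((58,23,70),193.6,112.4),((52,-23,8),273.1,123.7)]
lines=[(-31,283.7,60),(-31,283.7,130),(-31,284,210),(-31,284,255),(31,210.8,165),(31,212.6,230)]
def f(o):
    r=[]
    for p,u,v in pts: r+=list(proj("wrist",W(p,o),P)[0]-[u,v])
    for y,u,v in lines:
        X=plane("wrist",[[u,v]],8,P)[0]; a=np.radians(o[2]); d=X[:2]-o[:2]; r.append((-np.sin(a)*d[0]+np.cos(a)*d[1]-y)*1.1)
    return r
q=least_squares(f,[497,233,20.8]); print(q.x,np.round(q.fun,1))
print("yaw tool",np.degrees(np.arctan2(s["orientation"][1][0],s["orientation"][0][0])))
print("seat origin, -10 in tool",intool(q.x,s,[[0,0,50],[-10,0,50],[52,0,50]]))
P2,s2=pickle.load(open("pics/w2.pkl","rb")); print("w2",intool(q.x,s2,[[-10,0,50]]))
E
```

```text
[498.09126488 235.85607611  20.47581079] [ 0.  -0.7  0.4  0.2  0.8 -0.4 -0.6  0.6  0.4  0.4  0.3 -0.2 -0.1  0.6
 -1.4 -0.4]
yaw tool 20.839728288078703
seat origin, -10 in tool [[ 30.7  -62.07  90.37]
 [ 20.7  -62.13  90.36]
 [ 82.7  -61.74  90.42]]
w2 [[  1.65  -3.66 119.72]]
```

Call:
drive_tool:
  delta_pos:
    - [0.033, -0.101, 0]
    - [0.033, -0.101, 0]
    - [0.033, -0.101, 0.03]
    - [0.033, -0.101, 0.08]
    - [0.033, -0.101, 0.124]
    - [0.033, -0.101, 0.124]
    - [0.033, -0.101, 0.124]
    - [0.033, -0.101, 0.124]
  turn:
    - [0, 0, 0.002]
    - [0, 0, 0.002]
    - [0, 0, 0.002]
    - [0, 0, 0.002]
    - [0, 0, 0.002]
    - [0, 0, 0.002]
    - [0, 0, 0.002]
    - [0, 0, 0.002]
  fingers: [1, 1, 1, 1, 1, 1, 1, 1]

```text
t: 8.45
tool_pos: [488.8, 230.5, 67.1]
orientation: [[0.937, 0.35, 0.002], [0.35, -0.937, 0.001], [0.002, -0.0, -1.0]]
ft_force: [-0.4, -0.7, -0.8]
width: 16.5
grasp_force: 60.0
```

```bash
python3 look.py w4 sensor stop_plate; python3 -c "
import cv2
im=cv2.imread('pics/w4.png')[30:230,240:400]
cv2.imwrite('pics/w4c.png',cv2.resize(im,(480,600),interpolation=cv2.INTER_CUBIC))"
```

```text
[488.8 230.5  67.1] [[0.937, 0.35, 0.002], [0.35, -0.937, 0.001], [0.002, -0.0, -1.0]]
sensor 0.6 [254. 321.] 7667 [array([321., 243.]), array([154.,  44.]), np.float64(90.0)]
stop_plate 0.85 [141. 316.] 2469 [array([318.5, 136. ]), array([ 28., 105.]), np.float64(90.0)]
stop_plate 0.42 [ 69. 582.] 11470 [array([577.,  67.]), array([134., 110.]), np.float64(90.0)]
```

View pics/w4c.png

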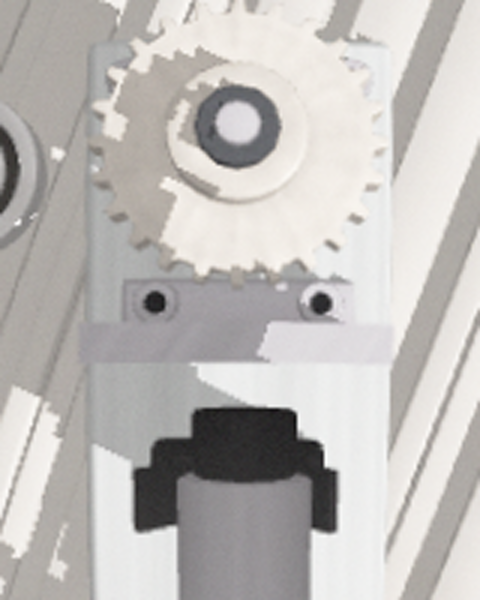

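The view down the axis shows:
- the plate centred at crop col 235.5, the clip at 236
- the nose and barrel at 244.5, so the sensor sits about 1.2 mm too far to the right (tool +y)
- the nose tip at row 408, the plate's near edge at row 362

Next I'll check the axial gap.

```bash
python3 - <<'E'
from fit import *
import pickle
P,s=pickle.load(open("pics/w4.pkl","rb")); R=np.array(s["orientation"]);T=np.array(s["tool_pos"])
t=lambda u,z:((plane("wrist",np.array(u)/3+[240,30],z,P)-T)@R).round(2).tolist()
print("plate near top",t([[79,363],[392,362]],70)); print("nose tip top edge/mid",t([[245,408]],93),t([[245,408]],86)); print("shoulder top",t([[244.5,474]],95))
print("nose edges",t([[191,440],[299,440]],86),"barrel",t([[177,560],[312,560]],86), "clip outer",t([[133,500],[339,500]],66))
print("hub",t([[155,302],[320,302]],14))
s=monitor.get_state();print(np.round(s["tool_pos"],2),np.round(s["ft_force"],2))
E
```

```text
plate near top [[63.04, -25.12, -2.81], [63.2, 20.8, -2.81]]
nose tip top edge/mid [[57.53, -0.83, -25.82]] [[57.12, -0.81, -18.82]]
shoulder top [[49.36, -0.89, -27.83]]
nose edges [[52.86, -7.97, -18.83], [52.88, 6.36, -18.83]] barrel [[36.61, -9.97, -18.86], [36.63, 8.29, -18.86]] clip outer [[42.0, -17.77, 1.15], [42.01, 13.59, 1.15]]
hub [[73.94, -18.14, 53.22], [73.96, 14.06, 53.21]]
[488.59 230.34  66.55] [-0.15 -0.53 -0.62]
```

Call:
drive_tool:
  delta_pos:
    - [0, -0.0022, 0]
    - [0, -0.0022, 0.015]
    - [0, -0.0022, 0.031]
    - [0, -0.0022, 0.031]
    - [0, -0.0022, 0.031]
  turn:
    - [0, 0, 0]
    - [0, 0, 0]
    - [0, 0, 0]
    - [0, 0, 0]
    - [0, 0, 0]
  fingers: [1, 1, 1, 1, 1]

```text
t: 9.1
tool_pos: [487.3, 231.3, 46.1]
orientation: [[0.937, 0.35, -0.001], [0.35, -0.937, -0.0], [-0.001, 0.0, -1.0]]
ft_force: [0.4, -0.4, -0.9]
width: 16.4
grasp_force: 60.0
```

Call:
drive_tool:
  delta_pos:
    - [0, 0, 0.003]
    - [0, 0, 0.006]
    - [0, 0, 0.009]
    - [0, 0, 0.011]
    - [0, 0, 0.011]
  turn:
    - [0, 0, 0]
    - [0, 0, 0]
    - [0, 0, 0]
    - [0, 0, 0]
    - [0, 0, 0]
  fingers: [1, 1, 1, 1, 1]

```text
t: 9.6
tool_pos: [488.5, 231.7, 41.2]
orientation: [[0.937, 0.35, 0.002], [0.35, -0.937, 0.001], [0.003, -0.0, -1.0]]
ft_force: [1.2, 1.9, 4.0]
width: 16.7
grasp_force: 60.0
```

Call:
drive_tool:
  delta_pos:
    - [0, 0, 0.002]
    - [0, 0, 0.004]
    - [0, 0, 0.006]
    - [0, 0, 0.008]
    - [0, 0, 0.008]
  turn:
    - [0, 0, 0]
    - [0, 0, 0]
    - [0, 0, 0]
    - [0, 0, 0]
    - [0, 0, 0]
  fingers: [1, 1, 1, 1, 1]

```text
t: 10.1
tool_pos: [487.4, 231.3, 34.8]
orientation: [[0.937, 0.35, -0.0], [0.35, -0.937, -0.0], [-0.0, 0.0, -1.0]]
ft_force: [1.5, 1.3, -1.3]
width: 17.1
grasp_force: 60.0
```

Call:
drive_tool:
  delta_pos:
    - [0, 0, 0.001]
    - [0, 0, 0.002]
    - [0, 0, 0.003]
    - [0, 0, 0.003]
    - [0, 0, 0.003]
  turn:
    - [0, 0, 0]
    - [0, 0, 0]
    - [0, 0, 0]
    - [0, 0, 0]
    - [0, 0, 0]
  fingers: [1, 1, 1, 1, 1]

```text
t: 10.6
tool_pos: [487.5, 231.3, 33.2]
orientation: [[0.937, 0.35, -0.0], [0.35, -0.937, -0.0], [-0.0, -0.0, -1.0]]
ft_force: [0.4, 0.4, -3.4]
width: 16.5
grasp_force: 60.0
```

Call:
drive_tool:
  delta_pos:
    - [0, 0, 0.001]
    - [0, 0, 0.002]
    - [0, 0, 0.002]
    - [0, 0, 0.002]
  turn:
    - [0, 0, 0]
    - [0, 0, 0]
    - [0, 0, 0]
    - [0, 0, 0]
  fingers: [1, 1, 1, 1]

```text
t: 11.0
tool_pos: [487.6, 231.4, 32.2]
orientation: [[0.937, 0.35, -0.0], [0.35, -0.937, -0.0], [-0.0, -0.0, -1.0]]
ft_force: [0.8, 1.2, -2.3]
width: 16.6
grasp_force: 60.0
```

Call:
drive_tool:
  delta_pos:
    - [0, 0, 0.001]
    - [0, 0, 0.0015]
    - [0, 0, 0.0015]
    - [0, 0, 0.0015]
  turn:
    - [0, 0, 0]
    - [0, 0, 0]
    - [0, 0, 0]
    - [0, 0, 0]
  fingers: [1, 1, 1, 1]

```text
t: 11.4
tool_pos: [487.7, 231.5, 31.9]
orientation: [[0.937, 0.35, 0.0], [0.35, -0.937, 0.0], [0.0, -0.0, -1.0]]
ft_force: [-3.2, -0.5, 5.4]
width: 16.5
grasp_force: 60.0
```

Call:
drive_tool:
  delta_pos:
    - [0, 0, 0.0005]
    - [0, 0, 0.001]
    - [0, 0, 0.001]
    - [0, 0, 0.001]
    - [0, 0, 0.001]
  turn:
    - [0, 0, 0]
    - [0, 0, 0]
    - [0, 0, 0]
    - [0, 0, 0]
    - [0, 0, 0]
  fingers: [1, 1, 1, 1, 1]

```text
t: 11.9
tool_pos: [487.7, 231.6, 31.8]
orientation: [[0.937, 0.35, 0.0], [0.35, -0.937, 0.0], [0.0, -0.0, -1.0]]
ft_force: [-5.6, -1.5, 11.4]
width: 16.6
grasp_force: 60.0
```

Call:
drive_tool:
  delta_pos:
    - [0, 0, 0.0005]
    - [0, 0, 0.001]
    - [0, 0, 0.001]
    - [0, 0, 0.001]
  turn:
    - [0, 0, 0]
    - [0, 0, 0]
    - [0, 0, 0]
    - [0, 0, 0]
  fingers: [1, 1, 1, 1]

```text
t: 12.3
tool_pos: [487.8, 231.6, 31.7]
orientation: [[0.937, 0.35, 0.0], [0.35, -0.937, 0.0], [0.001, -0.0, -1.0]]
ft_force: [-9.2, -2.1, 16.7]
width: 16.1
grasp_force: 60.0
```

```bash
python3 look.py w5 sensor; python3 -c "
import cv2
im=cv2.imread('pics/w5.png')[100:300,240:400]
cv2.imwrite('pics/w5c.png',cv2.resize(im,(480,600),interpolation=cv2.INTER_CUBIC))
from plant import monitor; s=monitor.get_state(); print(s['ft_force'],s['ft_torque'])"
```

```text
[487.8 231.6  31.7] [[0.937, 0.35, 0.0], [0.35, -0.937, 0.0], [0.001, -0.0, -1.0]]
sensor 0.66 [259. 323.] 7379 [array([321. , 242.5]), array([153.,  44.]), np.float64(90.0)]
[-9.42828509 -2.88329808 17.03677956] [-0.34461182  1.57520778 -0.04591213]
```

View pics/w5c.png

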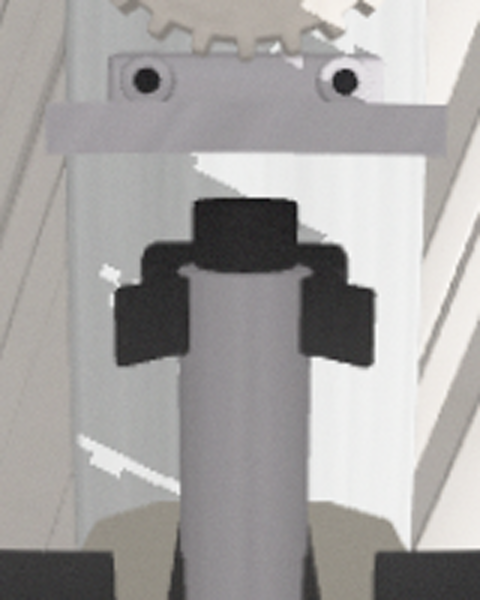

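Both front clip fingers are round the barrel, centred at crop col 246. The nose tip (row 198) is still clear of the plate (row 153). I'll take the downward load off first, then slide.

Call:
drive_tool:
  delta_pos:
    - [0, 0, -0.001]
    - [0, 0, -0.002]
    - [0, 0, -0.0025]
    - [0, 0, -0.0025]
  turn:
    - [0, 0, 0]
    - [0, 0, 0]
    - [0, 0, 0]
    - [0, 0, 0]
  fingers: [1, 1, 1, 1]

```text
t: 12.8
tool_pos: [487.7, 231.6, 31.9]
orientation: [[0.937, 0.35, 0.0], [0.35, -0.937, 0.0], [0.0, -0.0, -1.0]]
ft_force: [-1.6, 2.9, 3.9]
width: 16.7
grasp_force: 60.0
```

Call:
drive_tool:
  delta_pos:
    - [0.002, 0, 0]
    - [0.004, 0, 0]
    - [0.006, 0, 0]
    - [0.008, 0, 0]
    - [0.008, 0, 0]
  turn:
    - [0, 0, 0]
    - [0, 0, 0]
    - [0, 0, 0]
    - [0, 0, 0]
    - [0, 0, 0]
  fingers: [1, 1, 1, 1, 1]

```text
t: 13.3
tool_pos: [491.4, 233.0, 31.7]
orientation: [[0.937, 0.35, -0.002], [0.35, -0.937, -0.0], [-0.002, -0.0, -1.0]]
ft_force: [-10.8, -0.4, 9.1]
width: 16.4
grasp_force: 60.0
```

Call:
drive_tool:
  delta_pos:
    - [0.002, 0, -0.0012]
    - [0.004, 0, -0.0014]
    - [0.006, 0, -0.0016]
    - [0.008, 0, -0.0018]
    - [0.008, 0, -0.0018]
  turn:
    - [0, 0, 0]
    - [0, 0, 0]
    - [0, 0, 0]
    - [0, 0, 0]
    - [0, 0, 0]
  fingers: [1, 1, 1, 1, 1]

```text
t: 13.8
tool_pos: [496.7, 234.7, 32.4]
orientation: [[0.937, 0.35, -0.0], [0.35, -0.937, -0.0], [-0.0, 0.0, -1.0]]
ft_force: [0.8, 0.8, -3.8]
width: 16.5
grasp_force: 60.0
```

Call:
drive_tool:
  delta_pos:
    - [0.001, 0, 0.0004]
    - [0.002, 0, 0.0004]
    - [0.003, 0, 0.0004]
    - [0.004, 0, 0.0004]
    - [0.004, 0, 0.0004]
  turn:
    - [0, 0, 0]
    - [0, 0, 0]
    - [0, 0, 0]
    - [0, 0, 0]
    - [0, 0, 0]
  fingers: [1, 1, 1, 1, 1]

```text
t: 14.3
tool_pos: [498.9, 235.6, 32.5]
orientation: [[0.937, 0.35, 0.0], [0.35, -0.937, 0.0], [0.0, 0.0, -1.0]]
ft_force: [-1.1, -0.2, -3.7]
width: 16.6
grasp_force: 60.0
```

Call:
drive_tool:
  delta_pos:
    - [0.0005, 0, 0.0003]
    - [0.001, 0, 0.0003]
    - [0.0015, 0, 0.0003]
    - [0.0015, 0, 0.0003]
  turn:
    - [0, 0, 0]
    - [0, 0, 0]
    - [0, 0, 0]
    - [0, 0, 0]
  fingers: [1, 1, 1, 1]

```text
t: 14.7
tool_pos: [499.8, 235.9, 32.4]
orientation: [[0.937, 0.35, 0.0], [0.35, -0.937, 0.0], [0.0, -0.0, -1.0]]
ft_force: [-1.6, -0.2, -2.8]
width: 16.6
grasp_force: 60.0
```

Call:
drive_tool:
  delta_pos:
    - [0.0005, 0, 0]
    - [0.001, 0, 0]
    - [0.001, 0, 0]
  turn:
    - [0, 0, 0]
    - [0, 0, 0]
    - [0, 0, 0]
  fingers: [1, 1, 1]

```text
t: 15.0
tool_pos: [500.3, 236.1, 32.3]
orientation: [[0.937, 0.35, 0.0], [0.35, -0.937, 0.0], [0.0, -0.0, -1.0]]
ft_force: [-0.6, -0.6, -3.0]
width: 16.5
grasp_force: 60.0
```

Call:
drive_tool:
  delta_pos:
    - [0.0005, 0, 0]
    - [0.001, 0, 0]
    - [0.001, 0, 0]
  turn:
    - [0, 0, 0]
    - [0, 0, 0]
    - [0, 0, 0]
  fingers: [1, 1, 1]

```text
t: 15.3
tool_pos: [500.8, 236.3, 32.3]
orientation: [[0.937, 0.35, 0.0], [0.35, -0.937, -0.0], [0.0, 0.0, -1.0]]
ft_force: [-1.5, 0.0, -3.7]
width: 16.4
grasp_force: 60.0
```

Call:
drive_tool:
  delta_pos:
    - [0.0005, 0, 0]
    - [0.001, 0, 0]
    - [0.001, 0, 0]
  turn:
    - [0, 0, 0]
    - [0, 0, 0]
    - [0, 0, 0]
  fingers: [1, 1, 1]

```text
t: 15.6
tool_pos: [501.4, 236.5, 32.3]
orientation: [[0.937, 0.35, 0.0], [0.35, -0.937, 0.0], [0.0, -0.0, -1.0]]
ft_force: [-0.2, -0.0, -2.5]
width: 16.2
grasp_force: 60.0
```

Call:
drive_tool:
  delta_pos:
    - [0.0005, 0, 0]
    - [0.001, 0, 0]
    - [0.001, 0, 0]
  turn:
    - [0, 0, 0]
    - [0, 0, 0]
    - [0, 0, 0]
  fingers: [1, 1, 1]

```text
t: 15.9
tool_pos: [502.0, 236.8, 32.3]
orientation: [[0.937, 0.35, 0.0], [0.35, -0.937, 0.0], [0.0, -0.0, -1.0]]
ft_force: [-0.8, 0.4, -2.8]
width: 16.7
grasp_force: 60.0
```

Call:
drive_tool:
  delta_pos:
    - [0.0005, 0, 0]
    - [0.001, 0, 0]
    - [0.001, 0, 0]
  turn:
    - [0, 0, 0]
    - [0, 0, 0]
    - [0, 0, 0]
  fingers: [1, 1, 1]

```text
t: 16.2
tool_pos: [502.4, 236.9, 32.3]
orientation: [[0.937, 0.35, -0.0], [0.35, -0.937, -0.0], [-0.0, -0.0, -1.0]]
ft_force: [-2.4, -0.7, -2.3]
width: 16.3
grasp_force: 60.0
```

Call:
drive_tool:
  delta_pos:
    - [0.0005, 0, 0]
    - [0.001, 0, 0]
    - [0.001, 0, 0]
  turn:
    - [0, 0, 0]
    - [0, 0, 0]
    - [0, 0, 0]
  fingers: [1, 1, 1]

```text
t: 16.5
tool_pos: [502.5, 237.0, 32.2]
orientation: [[0.937, 0.35, -0.002], [0.35, -0.937, -0.001], [-0.002, -0.0, -1.0]]
ft_force: [-7.6, -2.7, 0.4]
width: 16.9
grasp_force: 60.0
```

Call:
drive_tool:
  delta_pos:
    - [0.0004, 0, -0.0001]
    - [0.0007, 0, -0.0002]
    - [0.0007, 0, -0.0002]
    - [0.0007, 0, -0.0002]
  turn:
    - [0, 0, 0]
    - [0, 0, 0]
    - [0, 0, 0]
    - [0, 0, 0]
  fingers: [1, 1, 1, 1]

```text
t: 16.9
tool_pos: [502.6, 237.0, 32.2]
orientation: [[0.937, 0.35, -0.002], [0.35, -0.937, -0.001], [-0.002, 0.0, -1.0]]
ft_force: [-11.1, -2.9, 1.4]
width: 16.4
grasp_force: 60.0
```

Call:
drive_tool:
  delta_pos:
    - [0.0003, 0, -0.0001]
    - [0.0003, 0, -0.0001]
    - [0.0003, 0, -0.0001]
  turn:
    - [0, 0, 0]
    - [0, 0, 0]
    - [0, 0, 0]
  fingers: [1, 1, 1]

```text
t: 17.2
tool_pos: [502.6, 237.0, 32.2]
orientation: [[0.937, 0.35, -0.003], [0.35, -0.937, -0.001], [-0.003, -0.0, -1.0]]
ft_force: [-11.7, -4.2, 2.1]
width: 16.7
grasp_force: 60.0
```

Call:
drive_tool:
  delta_pos:
    - [-0.0008, 0, 0.0003]
    - [-0.0015, 0, 0.0006]
    - [-0.0015, 0, 0.0006]
    - [-0.0015, 0, 0.0006]
  turn:
    - [0, 0, 0]
    - [0, 0, 0]
    - [0, 0, 0]
    - [0, 0, 0]
  fingers: [1, 1, 1, 1]

```text
t: 17.6
tool_pos: [502.5, 237.0, 32.2]
orientation: [[0.937, 0.35, -0.001], [0.35, -0.937, -0.0], [-0.001, -0.0, -1.0]]
ft_force: [-5.8, -1.5, -0.5]
width: 16.3
grasp_force: 60.0
```

Call:
drive_tool:
  delta_pos:
    - [0, 0, 0.0005]
    - [0, 0, 0.001]
    - [0, 0, 0.001]
    - [0, 0, 0.001]
  turn:
    - [0, 0, 0]
    - [0, 0, 0]
    - [0, 0, 0]
    - [0, 0, 0]
  fingers: [1, 1, 1, 1]

```text
t: 18.0
tool_pos: [502.5, 237.0, 32.1]
orientation: [[0.937, 0.35, -0.001], [0.35, -0.937, -0.0], [-0.001, -0.0, -1.0]]
ft_force: [-9.4, -3.8, 6.3]
width: 16.5
grasp_force: 60.0
```

Call:
drive_tool:
  delta_pos:
    - [0, 0, 0]
    - [0, 0, 0]
    - [0, 0, 0]
    - [0, 0, 0]
    - [0, 0, 0]
    - [0, 0, 0]
    - [0, 0, 0]
    - [0, 0, 0]
  turn:
    - [0, 0, 0]
    - [0, 0, 0]
    - [0, 0, 0]
    - [0, 0, 0]
    - [0, 0, 0]
    - [0, 0, 0]
    - [0, 0, 0]
    - [0, 0, 0]
  fingers: [0, 0, 0, 0, 0, 0, 0, 0]

```text
t: 18.8
tool_pos: [502.8, 237.1, 31.5]
orientation: [[0.937, 0.35, 0.0], [0.35, -0.937, 0.0], [0.0, 0.0, -1.0]]
ft_force: [0.2, 0.3, -0.2]
width: 46.2
grasp_force: 0.0
```

Released cleanly. I'll lift straight up and back off to look.

Call:
drive_tool:
  delta_pos:
    - [0, 0, -0.03]
    - [0, 0, -0.08]
    - [0, 0, -0.13]
    - [0, 0, -0.18]
    - [0, 0, -0.18]
    - [0, 0, -0.18]
  turn:
    - [0, 0, 0]
    - [0, 0, 0]
    - [0, 0, 0]
    - [0, 0, 0]
    - [0, 0, 0]
    - [0, 0, 0]
  fingers: [0, 0, 0, 0, 0, 0]

```text
t: 19.4
tool_pos: [502.9, 237.1, 139.8]
orientation: [[0.937, 0.35, 0.001], [0.35, -0.937, 0.0], [0.001, -0.0, -1.0]]
ft_force: [-0.0, -0.3, -0.1]
width: 46.8
grasp_force: 0.0
```

```bash
python3 look.py w6 sensor; python3 -c "
import cv2
im=cv2.imread('pics/w6.png')[90:330,220:420]
cv2.imwrite('pics/w6c.png',cv2.resize(im,(500,600),interpolation=cv2.INTER_CUBIC))"
```

```text
[502.9 237.1 139.8] [[0.937, 0.35, 0.001], [0.35, -0.937, 0.0], [0.001, -0.0, -1.0]]
sensor 0.6 [238. 324.] 3707 [array([320. , 245.5]), array([147.,  28.]), np.float64(90.0)]
sensor 0.54 [256. 619.] 294 [array([620. , 259.5]), array([11.2, 29.5]), np.float64(26.6)]
```

View pics/w6c.png

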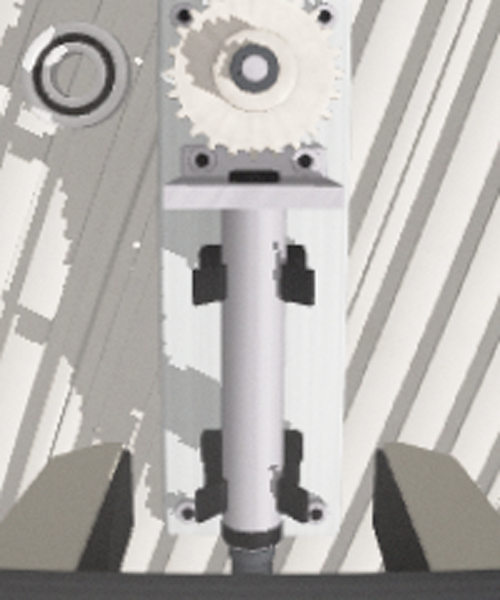

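The sensor lies straight in both clips (cols 220–287). Its barrel meets the plate at row 208 and the black nose shows through beyond the plate at (254,176). The gripper is clear, so I'm handing in.

```bash
python3 -c "
from plant import job; print(job.job_done())"
```

```text
the job is handed in; nothing more can be done
None
```

The sensor is snapped into both clips with its nose through the hole and its shoulder on the stop plate. The push against the stop peaked at about 12 N at the wrist. The gripper is clear and the job was handed in at about 19 s; the hand-in gave no verdict.

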